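# Set up the pour-over stand over a mug

### The arm

A 6-joint arm with a two-finger parallel gripper is mounted at the origin on a cart in front of the work surface, level with it; the furniture and walls round the work are solid. World frame = base frame: x ahead of the robot, y to its left, z up, the work surface at z = 0. Lengths are in m, angles in rad, forces in N, time in s.
With the tool pointing down it reaches from about 0.3 to 0.775 m from the base axis. Payload 14.6 kg.
Tool frame: the origin (TCP) lies midway between the tips of the shut fingers; the grasp point (between the pads) lies 19 mm behind it; z points along the fingers, y is the line along which they close (so a half turn about z gives the same grasp; the last joint's range is limited). The gripper opens to 94 mm and grips with 3 to 60 N. Pads are 16 mm wide; open, the fingers measure 119 mm over their backs; the gripper's body (75 mm by 177 mm) begins 78 mm behind the grasp point.
Start: joints at [-1.199, 0.3, 1.521, -0, 1.321, -0.067], TCP at [0.234, -0.498, 0.205] pointing down, gripper open.
Joint ranges: [-3.03, 3.03], [-0.79, 2.21], [0.23, 2.52], [-1.04, 4.18], [0, 3.07], [-2.55, 2.55]. Speed limits (rad/s): [2.22, 2.22, 2.57, 3.14, 3.14, 3.14].

### API

Orientations are given as [roll, pitch, yaw] about the fixed x, y, z axes, in that order (R = Rz(yaw) Ry(pitch) Rx(roll)).
In Python, from station import telemetry, optics, ctrl gives the robot as it stands.
- The arm moves only by the tool carry_out, never from a script. Its argument "plan" is a list that holds one entry, the list of rows, each a list of 7 numbers: the shift along the tool's x, y, z in mm, then the turn, a rotation vector about the tool's x, y, z in rad, then the finger opening in mm, from 0 to 94. A call has 1 to 20 rows; each row shifts and turns the commanded pose from where the row before left it, along the tool's axes as they then stand; what a row does not reach is not made up. A row lasts 1/12 s, in which the tool goes at most 41.7 mm and 7.16 degrees, less where a joint would pass 70% of its speed; a pose out of reach is approached as far as the arm can. A call with a gripper value outside its range is refused whole. The fingers move at their own pace and stop on an object; "squeeze" is the grip in N (left out, the last holds). Time passes only in rows, so rows that do not move let the fingers close. It gives the time, the measured TCP pose, the force, the opening and the grip force at its end, in the units of the state.
- telemetry.get_obs(): the state, without advancing time (a new reading comes with each control period).
- optics.camera(name): name is "scene" or "side" or "wrist"; returns a dict with "pixels" (480x640x3 uint8, red, green, blue), "intrinsics" (3x3 intrinsics, pixels), "origin" and "rotation" of the camera in the world. Camera axes: x right, y down, z forward; pixel columns grow to the right and rows downward; lengths in m; the calibration is good to about 2 mm. The wrist camera is an equidistant fisheye: a pixel r from the principal point sees the ray r / f radians off the axis. A picture is of the moment at which its call begins. There is no depth.
- ctrl.hand_in(): hands the job in; it is judged then, once.
The state is a dict: "time_s": time; "qpos": joint angles; "joint_vel": joint speeds; "tau": joint torques, N m; "ee_pos": TCP position; "eef_rot": TCP orientation; "force": force on the tool from outside, world axes, zero at the start; "moment": the same for the moment, N m; "grip_width": finger opening in m; "grip_force": force on a finger pad.
Only numpy, scipy, OpenCV 4.12 (cv2) and the standard library are available. Lean on these libraries where they do the work, as an engineer would, in place of code of your own. Each camera call takes 0.05 s, during which the arm holds its last target. There are 200 camera calls.

### The job

Make the coffee stand ready to brew into the mug: set the handled mug down upright on the middle of the stand's round drip tray, then pull the dripper all the way up by its grip and swing it round over the mug, feeling for the place where the lock button clicks out through the hole in the collar, so that the dripper stays up by itself when let go. Stop turning when it clicks instead of wrenching on against the lock; do not knock the mug with the dripper or bang it down, and leave the other things where they stand.

Things in the scene. Friction and masses are not known exactly. Their poses are not given: they have to be found in the camera images.
- stand: Fixed, heavy coffee stand: dark wooden foot 255 x 150 x 12 mm, an upright steel tube (39 mm diameter) at its far end, a round steel drip tray at its near end. Origin: on the worktop under the tube's axis; z up; the tray lies along -x, its centre 120 mm from the tube's axis; the foot reaches from x = -200 to +55 mm.
- tray (a point): Centre of the drip tray's top (124 mm diameter, 16 mm above the worktop); axes as the stand's.
- tube_top (a point): On the tube's axis at the upper end of the tube and its collar, 111 mm above the worktop; axes as the stand's.
- collar: Fixed dark collar, 44 mm diameter, 29 mm high, on the tube's upper end, with a 10 mm wide hole in its right side (-y of the stand) through which the lock button clicks out. Origin on the tube's axis at the collar's underside; axes as the stand's.
- column: Inner column, sliding and turning in the tube with the head: 80 mm up to a hard stop. A spring button (8 mm) in it clicks out when it is within 3 mm of the stop and turned to the hole, then blocks turning (0.1 rad play) and sinking (rests 3 mm below the stop). Unlocked it sinks when let go: 0.6 kg, friction 1 N, 0.06 N m. Origin as the stand's, rising with the column; does not show the turning.
- dripper: Turning head: hub, wooden grip bar, arm and ceramic cone, clamped by a screw on the inner column. Origin: on the tube's axis, on the worktop while the head is down, rising with it; z up; the arm points along -x of this body. At the start it is down and turned 0.9 to 1.45 rad clockwise from above out of line with the tray (cone left of the tray, seen from the robot); it must turn counter-clockwise.
- outlet (a point): Centre of the cone's lower opening (32 mm diameter), 120 mm from the tube's axis, 50 mm above the worktop while down, 130 mm at the stop; the cone's rim (99 mm diameter) is 78 mm higher. The hub was clamped slightly askew: the arm's bearing when the button meets its hole lies anywhere within 0.2 rad either side of the tray's middle line (-x of the stand). It is not reported; feel for it.
- handle (a point): Centre of the wooden grip bar on top of the head, on the tube's axis, 167 mm above the worktop while the head is down. The bar is 52 mm long (along the arm, x of this frame), 15 mm thick (y) and 34 mm high; 18 mm below its underside is the hub (42 mm diameter).
- mug: Loose plain mug, the only thing with a loop handle, about 0.28 kg: round body 91 mm in diameter, 93 mm high, open top, wall 5 to 8 mm thick at the rim; the handle points along -y of this body and reaches 72 mm from the round body's axis. Origin: on the underside, 13.5 mm from that axis towards the handle; z up.
- mug_mouth (a point): Centre of the mug's mouth, on the axis of its round body, 93 mm above its underside.
- mug_foot (a point): Centre of the mug's round underside.
- tumbler: Bystander: frosted tumbler, 74 mm diameter, 105 mm high; origin under its centre.
- plastic_cup: Bystander: plastic cup without handle, 66 mm diameter, 90 mm high; origin under its centre.
- shaker: Bystander: small round shaker, 44 mm diameter, 90 mm high; origin under its centre.
- sauce_pot: Bystander: low sauce pot with lid, 70 mm diameter, 40 mm high; origin under its centre.
Things that resemble listed ones, but are neither listed nor needed, are in the scene too. Leave any orange look-alike of the mug alone.

How it is judged:
By the outcome, as a careful person would: the job done as asked, in the order asked, and still so for the second after the job is handed in, with the robot touching nothing.
It also fails if it takes over 72 s, if anything falls off the work surface, if the arm or the gripper's body presses on something with over 40 N, if the wrist force passes 120 N, or if a joint passes its speed limit or range.

## Working session

There is one attempt and no reset: what is moved stays moved. The work goes in short steps, Python scripts to look and compute and a tool call to move; the robot and the scene stay as the last step left them, time stands still between calls to the robot, and variables do not carry over. Pictures are saved under pics/ and viewed, at most 12 in all, crops included, and the job is handed in when it is done.

Besides the shell and the picture viewer there is one more tool, called after "Request:" by a JSON object that holds its "name" and its "arguments", one argument or row to a line. carry_out: Moves the arm, as the interface text tells. Its arguments: {"type":"object","properties":{"plan":{"type":"array","items":{"type":"array","items":{"type":"array","items":{"type":"number"}}}},"squeeze":{"type":"number"}},"required":["plan"]}

```bash
mkdir -p pics; python3 - <<'E'
from station import telemetry, optics, ctrl
import cv2,numpy as np
o=telemetry.get_obs();print({k:np.round(v,3).tolist() for k,v in o.items()})
np.set_printoptions(precision=4,suppress=True)
for n in("scene","side","wrist"):
    c=optics.camera(n);cv2.imwrite(f"pics/{n}0.png",c["pixels"][:,:,::-1]);print(n,c["intrinsics"].tolist(),c["origin"],np.array(c["rotation"]).tolist())
E
```

```text
{'time_s': 0.0, 'qpos': [-1.199, 0.3, 1.522, -0.0, 1.321, -0.067], 'joint_vel': [0.002, 0.002, 0.001, -0.001, -0.001, -0.002], 'tau': [-0.003, -53.181, -35.274, 0.071, 0.024, -0.0], 'ee_pos': [0.234, -0.498, 0.205], 'eef_rot': [-3.14, -0.0, 0.439], 'force': [-0.158, -0.466, 0.055], 'moment': [-0.022, -0.043, -0.065], 'grip_force': 0.0, 'grip_width': 0.094}
scene [[436.9646373378, 0.0, 319.66637964375917], [0.0, 436.9646373378, 235.26312766388824], [0.0, 0.0, 1.0]] [-0.2271 -0.7672  0.6669] [-2.034776800327431, -0.012505830769870219, -0.7818710954363397]
side [[472.85322984599014, 0.0, 316.8264386013529], [0.0, 472.85322984599014, 239.91093127904412], [0.0, 0.0, 1.0]] [ 0.2187 -0.9914  0.5188] [-1.9512114301087742, -0.02646034019681376, -0.3020004266360776]
wrist [[371.64829954431775, 0.0, 312.3916431409736], [0.0, 371.64829954431775, 242.81126007329192], [0.0, 0.0, 1.0]] [ 0.3072 -0.4633  0.3843] [2.8581136100074267, 0.0010371296170044175, -1.1333015412986307]
```

View pics/scene0.png

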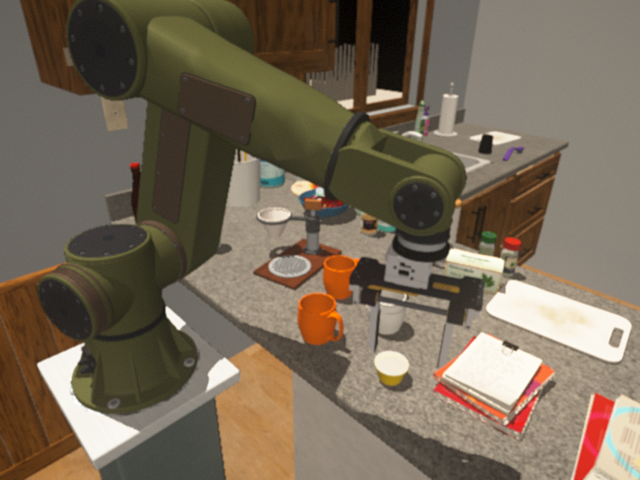

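View pics/side0.png

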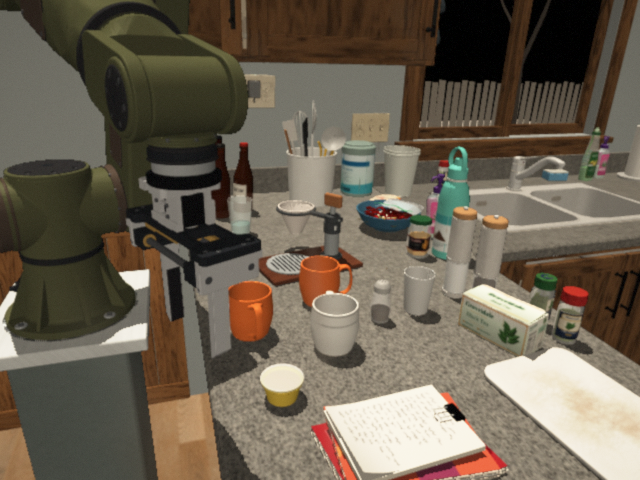

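The scene view shows two orange mugs at (318,320) and (340,277), a grey-white mug or cup at (390,312) partly behind the fingers, the stand's tray at (290,266), and the dripper cone at (273,217). In the side view the orange mugs are at (250,312) and (322,280), the grey-white vessel at (335,325), a cup at (418,292), a shaker at (381,302) and a yellow pot at (283,385).

View pics/wrist0.png

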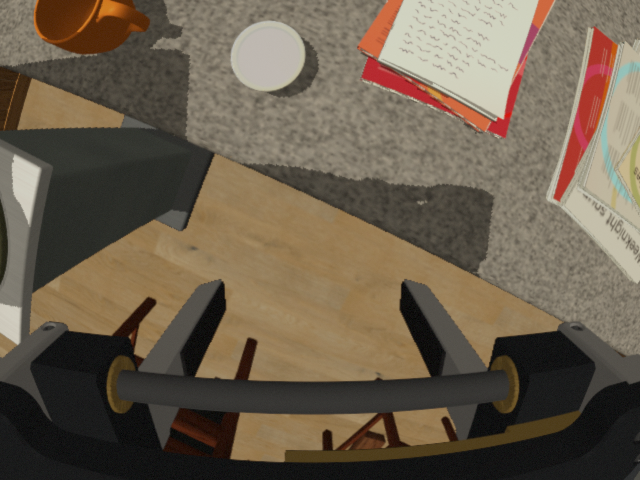

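```bash
python3 - <<'E'
import cv2,numpy as np
s=cv2.imread("pics/side0.png")
a=s[180:400,200:480]
a=cv2.resize(a,None,fx=2.7,fy=2.7,interpolation=cv2.INTER_CUBIC)
cv2.imwrite("pics/crop1.png",a)
E
```

```text
(no output)
```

View pics/crop1.png

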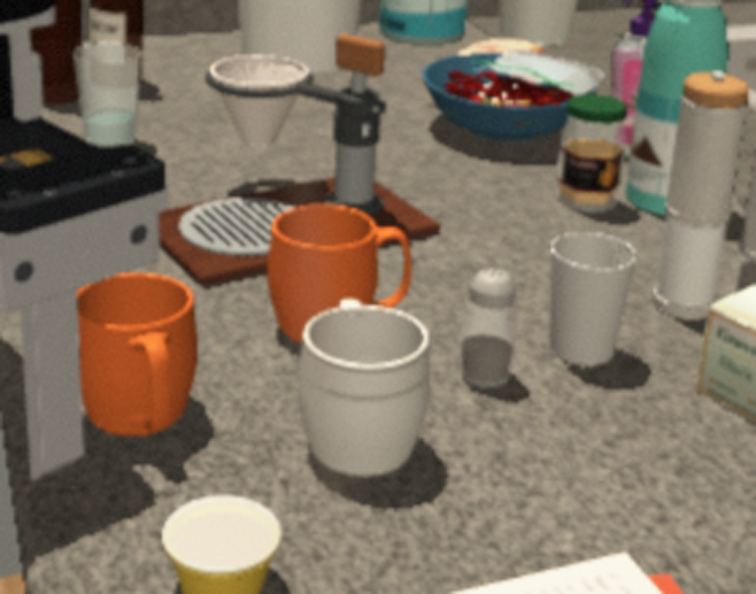

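The wanted mug is the white one at side (335,325); the crop shows its handle stub behind the rim at about (329,292), pointing away. It could be confused with the orange mugs at side (250,312) and (322,280), the handle-less plastic cup (418,292), the frosted tumbler (240,215) and the yellow pot (283,385). I rejected those because they are orange or have no handle.

```bash
cat > h.py <<'E'
import numpy as np,cv2
from scipy.spatial.transform import Rotation as R
C={}
C['scene']=(436.9646,(319.666,235.263),np.array([-0.2271,-0.7672,0.6669]),R.from_rotvec([-2.034776800327431,-0.012505830769870219,-0.7818710954363397]))
C['side']=(472.8532,(316.826,239.911),np.array([0.2187,-0.9914,0.5188]),R.from_rotvec([-1.9512114301087742,-0.02646034019681376,-0.3020004266360776]))
def ray(cam,u,v):
    f,(a,b),o,r=C[cam]; d=r.apply([(u-a)/f,(v-b)/f,1]); return o,d
def plane(cam,u,v,z):
    o,d=ray(cam,u,v); return np.round(o+d*(z-o[2])/d[2],4)
def wplane(cam,u,v,z):
    K=np.array(cam['intrinsics']);p=np.array([u-K[0,2],v-K[1,2]]);r=np.hypot(*p);t=r/K[0,0]
    d=np.array([*(p/max(r,1e-9)*np.sin(t)),np.cos(t)]);d=R.from_rotvec(cam['rotation']).apply(d)
    o=np.array(cam['origin']);return np.round(o+d*(z-o[2])/d[2],4)
def proj(cam,P):
    f,(a,b),o,r=C[cam];q=r.inv().apply(np.array(P)-o);return np.round([f*q[0]/q[2]+a,f*q[1]/q[2]+b],1)
E
python3 - <<'E'
from h import *
for n,c,u,v,z in [("mug","side",335.2,304.1,.093),("tray","side",288.9,263.7,.016),("tray","scene",290,266,.016),("grip","side",333.3,200.4,.167),("cone","side",296.3,207.8,.128),("cone","scene",273.5,215,.128),("cup","side",419.6,272,.09),("shaker","side",382,283,.088),("or1","side",324,264,.093),("or2","side",250.7,288,.093),("pot","side",282,380,.04)]:
    print(n,c,plane(c,u,v,z))
E
```

```text
mug side [ 0.4496 -0.2258  0.093 ]
tray side [0.3976 0.0871 0.016 ]
tray scene [0.4652 0.2923 0.016 ]
grip side [0.4964 0.2029 0.167 ]
cone side [0.4029 0.2037 0.128 ]
cone scene [0.357  0.3718 0.128 ]
cup side [ 0.7001 -0.0057  0.09  ]
shaker side [ 0.5803 -0.0937  0.088 ]
or1 side [ 0.4521 -0.0517  0.093 ]
or2 side [ 0.2884 -0.209   0.093 ]
pot side [ 0.3479 -0.3946  0.04  ]
```

```bash
python3 - <<'E'
from h import *
print([r[3].as_matrix().round(3).tolist() for r in C.values()])
for c in C:
  print(c,proj(c,[0,0,0]),proj(c,[.234,-.498,.205]), [proj(c,np.array([.234,-.498,.205])+s*.047*np.array([np.sin(.439),-np.cos(.439),0])) for s in(-1,1)])
o1,d1=ray('scene',290,266);o2,d2=ray('side',288.9,263.7)
t=np.linalg.lstsq(np.c_[d1,-d2],o2-o1,rcond=None)[0];print(o1+t[0]*d1,o2+t[1]*d2)
E
```

```text
[[[0.798, 0.303, 0.522], [-0.286, -0.572, 0.769], [0.531, -0.762, -0.37]], [[0.967, 0.159, 0.198], [-0.122, -0.393, 0.912], [0.223, -0.906, -0.36]]]
scene [140.2 298.5] [351.9 473.9] [array([331.6, 444.9]), array([373.7, 505.1])]
side [114.4 260.6] [220.4 317.6] [array([206.7, 297.4]), array([235.9, 340.4])]
[0.44646248 0.26358122 0.0336392 ] [ 0.42103848  0.22879134 -0.05003154]
```

Rotations are roll/pitch/yaw (fixed axes), not rotation vectors. I'll fix that.

```bash
sed -i "s/R.from_rotvec(/R.from_euler('xyz',/g" h.py; python3 - <<'E'
from h import *
for c in C: print(c,[proj(c,np.array([.234,-.498,.205])+s*.047*np.array([np.sin(.439),-np.cos(.439),0])) for s in(-1,1)])
for n,c,u,v,z in [("mug","side",335.2,304.1,.093),("tray","side",288.9,263.7,.016),("tray","scene",290,266,.016),("grip","side",333.3,200.4,.167),("grip","scene",314,203,.167),("cone","side",296.3,207.8,.128),("cone","scene",273.5,215,.128),("cup","side",419.6,272,.09),("shaker","side",382,283,.088),("or1","side",324,264,.093),("or1","scene",341,264,.093),("or2","side",250.7,288,.093),("or2","scene",318,303,.093),("pot","side",282,380,.04),("stub","side",329,292,.08)]:
    print(n,c,plane(c,u,v,z))
E
```

```text
scene [array([375.7, 347.9]), array([437.1, 363. ])]
side [array([178.6, 318.4]), array([218.9, 352.6])]
mug side [ 0.4855 -0.2852  0.093 ]
tray side [0.4882 0.067  0.016 ]
tray scene [0.4914 0.0675 0.016 ]
grip side [0.6106 0.0945 0.167 ]
grip scene [0.6212 0.1023 0.167 ]
cone side [0.5346 0.1724 0.128 ]
cone scene [0.5315 0.1856 0.128 ]
cup side [ 0.7062 -0.1963  0.09  ]
shaker side [ 0.6086 -0.2199  0.088 ]
or1 side [ 0.5198 -0.1148  0.093 ]
or1 scene [ 0.5089 -0.1148  0.093 ]
or2 side [ 0.3487 -0.1853  0.093 ]
or2 scene [ 0.3444 -0.1965  0.093 ]
pot side [ 0.3587 -0.4017  0.04  ]
stub side [ 0.4977 -0.2154  0.08  ]
```

Request:
{"name": "carry_out", "arguments": {
  "plan": [
    [[15, -3, -2, 0, 0, 0, 94], [29, -5, -2, 0, 0, 0, 94], [29, -5, -2, 0, 0, 0, 94], [29, -5, -2, 0, 0, 0, 94], [29, -5, -2, 0, 0, 0, 94], [29, -5, -2, 0, 0, 0, 94], [29, -5, -2, 0, 0, 0, 94], [29, -5, -2, 0, 0, 0, 94], [29, -5, 0, 0, 0, 0, 94], [29, -5, 0, 0, 0, 0, 94], [17, -3, 0, 0, 0, 0, 94], [0, 0, 0, 0, 0, 0, 94]]
  ]
}}

```text
time_s: 1.15
ee_pos: [0.4792, -0.3252, 0.2209]
eef_rot: [-3.141, -0.0, 0.442]
force: [-0.3, -0.1, -0.1]
grip_width: 0.0942
grip_force: 0.0
```

Request:
{"name": "carry_out", "arguments": {
  "plan": [
    [[0, 0, 0, 0, 0, -0.12, 94], [0, 0, 0, 0, 0, -0.12, 94], [0, 0, 0, 0, 0, -0.12, 94], [0, 0, 0, 0, 0, -0.12, 94], [0, 0, 0, 0, 0, -0.12, 94], [0, 0, 0, 0, 0, -0.12, 94], [0, 0, 0, 0, 0, -0.12, 94], [0, 0, 0, 0, 0, -0.12, 94], [0, 0, 0, 0, 0, -0.12, 94], [0, 0, 0, 0, 0, -0.12, 94], [0, 0, 0, 0, 0, -0.12, 94], [0, 0, 0, 0, 0, -0.12, 94], [0, 0, 0, 0, 0, -0.12, 94], [0, 0, 0, 0, 0, -0.12, 94], [0, 0, 0, 0, 0, -0.12, 94], [0, 0, 0, 0, 0, -0.12, 94], [0, 0, 0, 0, 0, -0.12, 94], [0, 0, 0, 0, 0, -0.12, 94], [0, 0, 0, 0, 0, -0.12, 94], [0, 0, 0, 0, 0, -0.12, 40]]
  ]
}}

```text
time_s: 2.82
ee_pos: [0.4765, -0.3278, 0.2213]
eef_rot: [3.142, -0.0, 2.844]
force: [-0.7, -0.2, -0.2]
grip_width: 0.0902
grip_force: 0.0
```

```bash
python3 - <<'E'
from station import telemetry, optics
import cv2,numpy as np,pickle
o=telemetry.get_obs();print(o['time_s'],np.round(o['ee_pos'],4),np.round(o['eef_rot'],3),np.round(o['qpos'],2))
c=optics.camera("wrist");pickle.dump(c,open("w1.pkl","wb"));cv2.imwrite("pics/wrist1.png",c["pixels"][:,:,::-1])
E
```

```text
2.8167 [ 0.4765 -0.3278  0.2213] [ 3.142 -0.     2.844] [-0.67  0.35  1.41 -0.    1.37 -1.94]
```

View pics/wrist1.png

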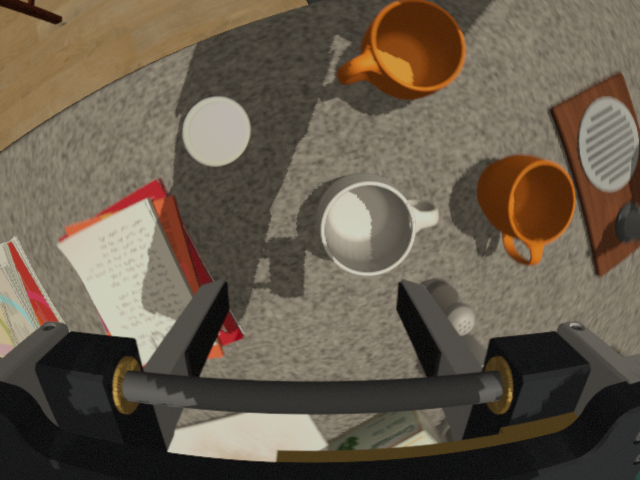

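The wrist view shows the white mug's rim centred at about (368,225) with its handle ending at about (438,214). The orange mugs are at (415,50) and (525,200), the tray at (608,145) and the shaker at (460,320).

```bash
python3 - <<'E'
from h import *
import pickle
c=pickle.load(open("w1.pkl","rb"));im=c['pixels'][:,:,::-1]
hsv=cv2.cvtColor(np.ascontiguousarray(im),cv2.COLOR_BGR2HSV)
g=cv2.cvtColor(np.ascontiguousarray(im),cv2.COLOR_BGR2GRAY).astype(int)
# outer rim edge: along radial lines strongest gradient near r~48
P=[]
for a in np.arange(0,360,5):
    t=np.radians(a); 
    if abs((a+8+180)%360-180)<25: continue
    rs=np.arange(40,58,.5); xs=368+rs*np.cos(t); ys=225+rs*np.sin(t)
    v=cv2.remap(g.astype(np.float32),xs.astype(np.float32)[None],ys.astype(np.float32)[None],1)[0]
    v=v[:-4]-v[4:]; k=v.argmax()
    if v[k]>25: P.append(wplane(c,xs[k+2],ys[k+2],.093)[:2])
P=np.array(P)
for it in range(4):
    A=np.c_[2*P,np.ones(len(P))];s=np.linalg.lstsq(A,(P**2).sum(1),rcond=None)[0];r=np.sqrt(s[2]+s[:2]@s[:2]);e=np.hypot(*(P-s[:2]).T)-r
    P=P[abs(e)<max(.002,1.5*e.std())]
print(s[:2],r,len(P),e.std())
h=wplane(c,438,214,.07)[:2];print("handle",h,h-s[:2],np.degrees(np.arctan2(*(h-s[:2])[::-1])))
print("tray",wplane(c,608,145,.016),"shaker",wplane(c,462,320,.09),"or1",wplane(c,527,195,.093))
E
```

```text
[ 0.48647667 -0.28024131] 0.04186302068320365 62 0.00028865505324765663
handle [ 0.4976 -0.2108] [0.01112333 0.06944131] 80.89949092835063
tray [0.4912 0.0682 0.016 ] shaker [ 0.6049 -0.2114  0.09  ] or1 [ 0.4981 -0.1241  0.093 ]
```

Request:
{"name": "carry_out", "arguments": {
  "plan": [
    [[4, 8, 0, 0, 0, 0, 38], [0, 0, 20, 0, 0, 0, 38], [0, 0, 20, 0, 0, 0, 38], [0, 0, 20, 0, 0, 0, 38], [0, 0, 20, 0, 0, 0, 38], [0, 0, 20, 0, 0, 0, 38], [0, 0, 15, 0, 0, 0, 38], [0, 0, 12, 0, 0, 0, 38], [0, 0, 10, 0, 0, 0, 38], [0, 0, 8, 0, 0, 0, 38], [0, 0, 7, 0, 0, 0, 38], [0, 0, 6, 0, 0, 0, 38], [0, 0, 0, 0, 0, 0, 38]]
  ]
}}

```text
time_s: 3.95
ee_pos: [0.4755, -0.3182, 0.0625]
eef_rot: [3.141, -0.001, 2.838]
force: [-0.4, 0.4, -0.3]
grip_width: 0.0379
grip_force: 0.0
```

Request:
{"name": "carry_out", "arguments": {
  "plan": [
    [[0, 0, 0, 0, 0, 0, 30], [0, 0, 0, 0, 0, 0, 22], [0, 0, 0, 0, 0, 0, 16], [0, 0, 0, 0, 0, 0, 10], [0, 0, 0, 0, 0, 0, 4], [0, 0, 0, 0, 0, 0, 0], [0, 0, 0, 0, 0, 0, 0], [0, 0, 0, 0, 0, 0, 0]]
  ],
  "squeeze": 30
}}

```text
time_s: 4.62
ee_pos: [0.4759, -0.3185, 0.0638]
eef_rot: [-3.141, 0.0, 2.839]
force: [-1.0, 1.8, 4.1]
grip_width: 0.009
grip_force: 29.4
```

Request:
{"name": "carry_out", "arguments": {
  "plan": [
    [[0, 0, -3, 0, 0, 0, 0], [0, 0, -6, 0, 0, 0, 0], [0, 0, -10, 0, 0, 0, 0], [0, 0, -15, 0, 0, 0, 0], [0, 0, -20, 0, 0, 0, 0], [0, 0, -20, 0, 0, 0, 0], [0, 0, -20, 0, 0, 0, 0], [0, 0, -20, 0, 0, 0, 0], [0, 0, -20, 0, 0, 0, 0], [0, 0, -16, 0, 0, 0, 0], [0, 0, -10, 0, 0, 0, 0], [0, 0, 0, 0, 0, 0, 0]]
  ]
}}

```text
time_s: 5.62
ee_pos: [0.4763, -0.3188, 0.226]
eef_rot: [-3.14, 0.003, 2.839]
force: [-0.2, 0.7, -4.3]
grip_width: 0.0087
grip_force: 30.3
```

```bash
python3 - <<'E'
from station import telemetry, optics
import cv2,numpy as np,pickle
o=telemetry.get_obs();print(o['time_s'],np.round(o['ee_pos'],4),np.round(o['eef_rot'],3),np.round(o['force'],2),o['grip_width'])
P={n:optics.camera(n) for n in("wrist","scene","side")};pickle.dump(P,open("p2.pkl","wb"))
im=np.zeros((600,800,3),np.uint8)
im[:300,:400]=cv2.resize(P["wrist"]["pixels"],(400,300))
im[:300,400:]=P["side"]["pixels"][60:360,200:600]
im[300:,:]=cv2.resize(P["scene"]["pixels"][180:330,200:400],(800,600))[:300]
cv2.imwrite("pics/m2.png",im[:,:,::-1])
E
```

```text
5.6167 [ 0.4763 -0.3188  0.226 ] [-3.140e+00  3.000e-03  2.839e+00] [-0.19  0.72 -4.29] 0.008732100614968706
```

View pics/m2.png

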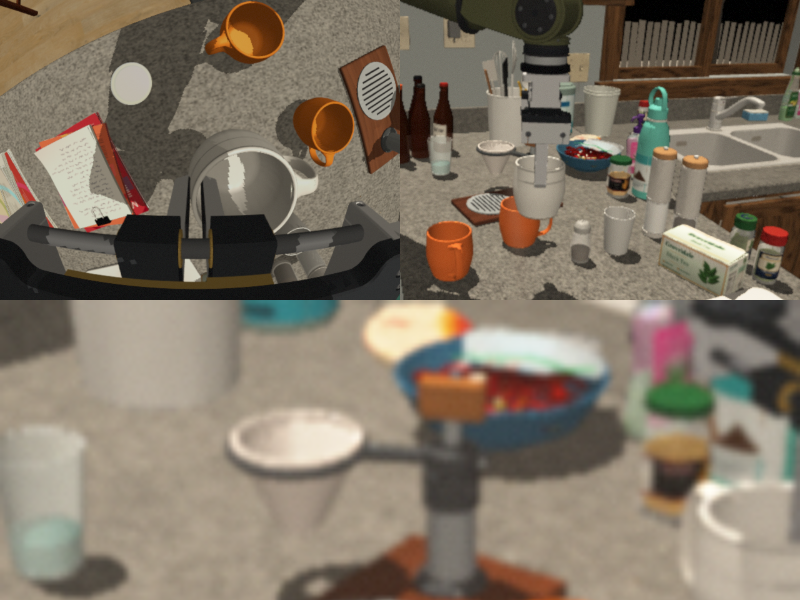

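The mug hangs upright from the rim grasp, in the side panel at about (540,187). The dripper's grip is at scene (313,204) and the cone rim is centred at about (274,215). Next I'll measure the stand.

```bash
python3 - <<'E'
from h import *
import pickle
P=pickle.load(open("p2.pkl","rb"))
rois={('side','grip'):(322,190,346,212),('scene','grip'):(303,196,324,212),('side','tray'):(262,250,312,280),('scene','tray'):(264,252,316,282),
('side','cone'):(274,198,318,216),('scene','cone'):(254,205,294,226)}
ctr={}
for (c,n),(x0,y0,x1,y1) in rois.items():
    im=(P[c]['pixels'] if not(c=='side' and n=='tray') else cv2.imread('pics/side0.png')[:,:,::-1]);im=np.ascontiguousarray(im)[y0:y1,x0:x1]
    h=cv2.cvtColor(im,cv2.COLOR_RGB2HSV).astype(int)
    if n=='grip': m=(h[...,1]>110)&(h[...,2]>60)&(h[...,0]<20)
    elif n=='tray': m=(h[...,1]<60)&(h[...,2]>105)
    else: m=(h[...,2]>150)&(h[...,1]<80)
    m=m.astype(np.uint8)
    if n=='tray': m=cv2.morphologyEx(m,cv2.MORPH_CLOSE,np.ones((5,5)))
    ct=max(cv2.findContours(m,0,1)[0],key=cv2.contourArea);ct=cv2.convexHull(ct)
    x,y,w,hh=cv2.boundingRect(ct)
    if n=='grip': M=cv2.moments(ct);p=(M['m10']/M['m00'],M['m01']/M['m00'])
    else: e=cv2.fitEllipse(ct);p=e[0]
    p=(p[0]+x0,p[1]+y0);ctr[c,n]=p
    z={'grip':.167,'tray':.016,'cone':.128}[n]
    print(c,n,np.round(p,1),(x+x0,y+y0,w,hh),plane(c,*p,z))
for n in('grip','tray','cone'):
    o1,d1=ray('scene',*ctr['scene',n]);o2,d2=ray('side',*ctr['side',n])
    t=np.linalg.lstsq(np.c_[d1,-d2],o2-o1,rcond=None)[0];print(n,(o1+t[0]*d1+o2+t[1]*d2)/2,np.linalg.norm(o1+t[0]*d1-o2-t[1]*d2))
# tray in wrist
c=P['wrist']
im=np.ascontiguousarray(c['pixels']);x0,y0,x1,y1=560,80,640,210
h=cv2.cvtColor(im[y0:y1,x0:x1],cv2.COLOR_RGB2HSV).astype(int);m=((h[...,1]<60)&(h[...,2]>110)).astype(np.uint8);m=cv2.morphologyEx(m,cv2.MORPH_OPEN,np.ones((2,2)));m=cv2.morphologyEx(m,cv2.MORPH_CLOSE,np.ones((7,7)))
ct=cv2.convexHull(max(cv2.findContours(m,0,1)[0],key=cv2.contourArea));e=cv2.fitEllipse(ct);print(e,cv2.boundingRect(ct),wplane(c,e[0][0]+x0,e[0][1]+y0,.016))
E
```

```text
side grip [331.1 204.8] (326, 204, 9, 3) [0.593  0.0608 0.167 ]
scene grip [313.7 203. ] (304, 197, 20, 13) [0.6207 0.1032 0.167 ]
side tray [285.8 261.3] (262, 250, 46, 24) [0.484  0.0833 0.016 ]
scene tray [285.5 263.8] (264, 252, 47, 26) [0.4903 0.0863 0.016 ]
side cone [298.9 204.3] (277, 198, 41, 15) [0.5495 0.2005 0.128 ]
scene cone [266.7 213.2] (254, 205, 40, 21) [0.525 0.21  0.128]
grip [0.60580726 0.08949939 0.16594728] 0.017485387458545186
tray [0.4834874  0.07860439 0.01994941] 0.0035263425221485627
cone [0.56460322 0.2600411  0.10451173] 0.008277627363737298
((49.57294845581055, 54.21379852294922), (67.88358306884766, 118.34463500976562), 13.682381629943848) (13, 0, 67, 113) [0.4813 0.0866 0.016 ]
```

Request:
{"name": "carry_out", "arguments": {
  "plan": [
    [[3, 10, 0, 0, 0, 0, 0], [6, 20, 0, 0, 0, 0, 0], [8, 26, 0, 0, 0, 0, 0], [8, 26, 0, 0, 0, 0, 0], [8, 26, 0, 0, 0, 0, 0], [8, 26, 0, 0, 0, 0, 0], [8, 26, 0, 0, 0, 0, 0], [6, 20, 0, 0, 0, 0, 0], [3, 10, 0, 0, 0, 0, 0]]
  ]
}}

```text
time_s: 6.52
ee_pos: [0.4766, -0.1171, 0.2228]
eef_rot: [3.141, -0.001, 2.841]
force: [-0.7, -0.3, -3.0]
grip_width: 0.009
grip_force: 30.3
```

Request:
{"name": "carry_out", "arguments": {
  "plan": [
    [[0, 0, 0, 0, 0, 0.06, 0], [0, 0, 0, 0, 0, 0.12, 0], [0, 0, 0, 0, 0, 0.12, 0], [0, 0, 0, 0, 0, 0.12, 0], [0, 0, 0, 0, 0, 0.12, 0], [0, 0, 0, 0, 0, 0.12, 0], [0, 0, 0, 0, 0, 0.12, 0], [0, 0, 0, 0, 0, 0.12, 0], [0, 0, 0, 0, 0, 0.12, 0], [0, 0, 0, 0, 0, 0.12, 0], [0, 0, 0, 0, 0, 0.12, 0], [0, 0, 0, 0, 0, 0.12, 0], [0, 0, 0, 0, 0, 0.12, 0], [0, 0, 0, 0, 0, 0.12, 0], [0, 0, 0, 0, 0, 0.12, 0], [0, 0, 0, 0, 0, 0.12, 0], [0, 0, 0, 0, 0, 0.12, 0], [0, 0, 0, 0, 0, 0.06, 0], [0, 0, 0, 0, 0, 0, 0]]
  ]
}}

```text
time_s: 8.1
ee_pos: [0.4768, -0.1197, 0.2228]
eef_rot: [-3.14, 0.0, 0.796]
force: [-0.0, 0.5, -4.9]
grip_width: 0.0088
grip_force: 30.4
```

```bash
python3 - <<'E'
from station import telemetry, optics
import cv2,numpy as np,pickle
o=telemetry.get_obs();print(o['time_s'],np.round(o['ee_pos'],4),np.round(o['eef_rot'],3),np.round(o['force'],2),o['grip_width'],np.round(o['qpos'],2))
c=optics.camera("wrist");pickle.dump(c,open("w3.pkl","wb"));cv2.imwrite("pics/wrist3.png",c["pixels"][:,:,::-1])
E
```

```text
8.1 [ 0.4768 -0.1197  0.2228] [-3.14   0.     0.796] [-0.03  0.46 -4.94] 0.0088496498406666 [-0.32  0.16  1.66  0.    1.33  0.45]
```

View pics/wrist3.png

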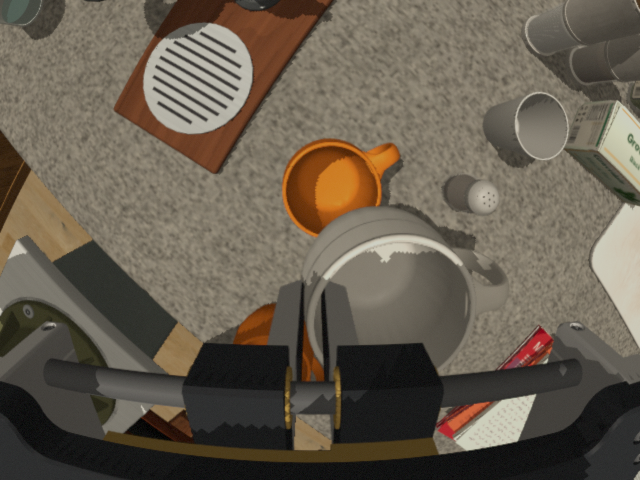

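The tray now shows clearly at about (198,78), spanning x 143–253 and y 23–134. The near foot corners are at (115,107) and (218,172).

```bash
python3 - <<'E'
from h import *
import pickle
c=pickle.load(open("w3.pkl","rb"));im=np.ascontiguousarray(c['pixels'])
h=cv2.cvtColor(im,cv2.COLOR_RGB2HSV).astype(int)
x0,y0,x1,y1=130,10,265,145
s=h[y0:y1,x0:x1];m=((s[...,1]<70)&(s[...,2]>150)).astype(np.uint8)
n,l,st,_=cv2.connectedComponentsWithStats(m);k=1+st[1:,4].argmax();print(st[k])
ct=max(cv2.findContours((l==k).astype(np.uint8),0,1)[0],key=cv2.contourArea);ct=cv2.convexHull(ct)[:,0]+[x0,y0]
P=np.array([wplane(c,u,v,.016)[:2] for u,v in ct if v>30])
for i in range(4):
    A=np.c_[2*P,np.ones(len(P))];q=np.linalg.lstsq(A,(P**2).sum(1),rcond=None)[0];r=np.sqrt(q[2]+q[:2]@q[:2]);e=np.hypot(*(P-q[:2]).T)-r;P=P[abs(e)<.0025]
T=q[:2];print("tray",T,r,len(P))
a=wplane(c,115,107,.012)[:2];b=wplane(c,218,172,.012)[:2]
print(a,b,np.linalg.norm(a-b)); d=(a-b)/np.linalg.norm(a-b); yaw=np.arctan2(d[1],d[0])-np.pi/2
mid=(a+b)/2;d2=T-mid;print("yaw from edge",yaw,"from tray",np.arctan2(d2[1],d2[0]),np.linalg.norm(d2))
for y in(yaw,np.arctan2(d2[1],d2[0])):print("tube",T+.12*np.array([np.cos(y),np.sin(y)]))
print("or1",wplane(c,334,188,.093))
E
```

```text
[  13   14  109  110 6558]
tray [0.49380177 0.07511883] 0.06125306015494635 35
[0.4061 0.1291] [ 0.4368 -0.0153] 0.14762740260534288
yaw from edge 0.20948478088912936 from tray 0.24668051726074253 0.0746103535165344
tube [0.61117836 0.10007354]
tube [0.61016917 0.10442118]
or1 [ 0.5166 -0.1042  0.093 ]
```

Request:
{"name": "carry_out", "arguments": {
  "plan": [
    [[7, -8, 0, 0, 0, 0, 0], [14, -15, 0, 0, 0, 0, 0], [18, -20, 0, 0, 0, 0, 0], [18, -20, 0, 0, 0, 0, 0], [18, -20, 0, 0, 0, 0, 0], [18, -20, 0, 0, 0, 0, 0], [18, -20, 0, 0, 0, 0, 0], [18, -18, 0, 0, 0, 0, 0], [14, -14, 0, 0, 0, 0, 0], [7, -8, 0, 0, 0, 0, 0], [0, 0, 20, 0, 0, 0, 0], [0, 0, 20, 0, 0, 0, 0], [0, 0, 15, 0, 0, 0, 0], [0, 0, 10, 0, 0, 0, 0], [0, 0, 0, 0, 0, 0, 0]]
  ]
}}

```text
time_s: 9.4
ee_pos: [0.464, 0.1013, 0.1566]
eef_rot: [-3.14, 0.003, 0.8]
force: [-0.2, -0.6, -3.7]
grip_width: 0.0087
grip_force: 30.6
```

```bash
python3 - <<'E'
from station import telemetry, optics
import cv2,numpy as np,pickle
o=telemetry.get_obs();print(o['time_s'],np.round(o['ee_pos'],4),np.round(o['eef_rot'],3),np.round(o['force'],2),o['grip_width'],np.round(o['qpos'],2))
P={n:optics.camera(n) for n in("wrist","scene","side")};pickle.dump(P,open("p4.pkl","wb"))
im=np.zeros((600,800,3),np.uint8)
im[:300,:400]=cv2.resize(P["wrist"]["pixels"],(400,300))
im[:300,400:]=cv2.resize(P["side"]["pixels"][140:290,220:420],(400,300))
im[300:,:400]=cv2.resize(P["scene"]["pixels"][150:300,220:420],(400,300))
cv2.imwrite("pics/m4.png",im[:,:,::-1])
E
```

```text
9.4 [0.464  0.1013 0.1566] [-3.14e+00  3.00e-03  8.00e-01] [-0.21 -0.64 -3.74] 0.0086872953622565 [ 0.14  0.18  1.78 -0.    1.18  0.91]
```

View pics/m4.png

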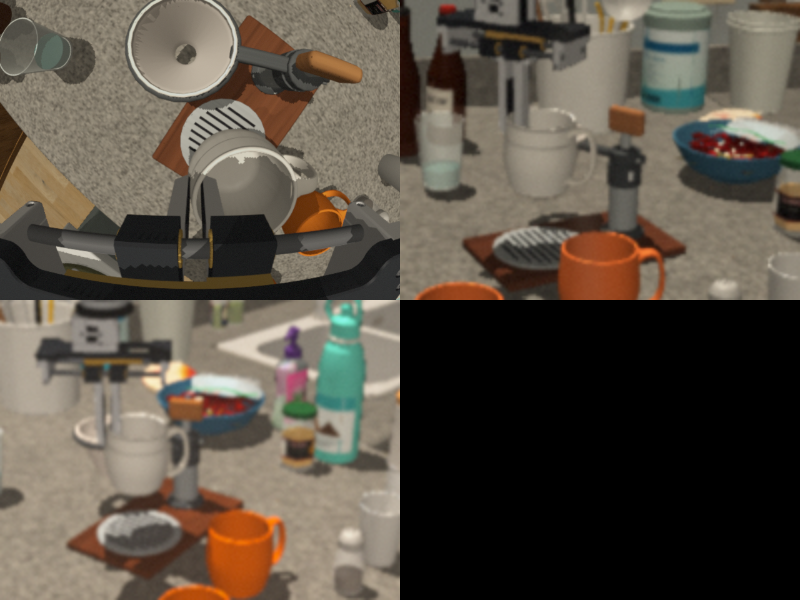

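The mug hangs upright above the tray. The tray is centred at about (292,265) in side and (289,266) in scene. The wrist view shows the cone rim centred at about (291,75) at full scale and the grip bar at about (528,107).

```bash
python3 - <<'E'
from h import *
import pickle
P=pickle.load(open("p4.pkl","rb"));c=P['wrist']
print("tray side",plane('side',292.5,264.5,.016),"scene",plane('scene',289.5,266.5,.016))
print("grip side",plane('side',333.5,200,.167),"scene",plane('scene',313,203.5,.167))
print("mugfoot side",plane('side',289.5,234.5,.093)," rim side",plane('side',293,198,.186), "rim scene",plane('scene',289.5,209.5,.186))
print("cone wrist",wplane(c,291,75,.128),"grip ends wrist",wplane(c,480,92,.184),wplane(c,570,120,.184))
# wrist tray: hull of white in roi excluding mug -> left/upper edge
im=np.ascontiguousarray(c['pixels']);s=cv2.cvtColor(im,cv2.COLOR_RGB2HSV).astype(int)
x0,y0,x1,y1=280,150,440,215
m=((s[...,1]<50)&(s[...,2]>150))[y0:y1,x0:x1].astype(np.uint8)
n,l,st,_=cv2.connectedComponentsWithStats(m)
Q=[]
for y in range(8,50,2):
    xs=np.where(m[y])[0]
    if len(xs): Q.append((xs[0]+x0,y+y0))
for x in range(25,135,4):
    ys=np.where(m[:,x])[0]
    if len(ys): Q.append((x+x0,ys[0]+y0))
W=np.array([wplane(c,u,v,.016)[:2] for u,v in Q])
from scipy.optimize import least_squares
r=least_squares(lambda p:np.hypot(*(W-p).T)-.062,[.49,.07],loss='soft_l1',f_scale=.001);print("tray wrist",r.x,np.round(np.hypot(*(W-r.x).T)-.062,4))
E
```

```text
tray side [0.4958 0.0601 0.016 ] scene [0.4884 0.0663 0.016 ]
grip side [0.6123 0.0977 0.167 ] scene [0.6163 0.1016 0.167 ]
mugfoot side [0.4908 0.0727 0.093 ]  rim side [0.4998 0.0757 0.186 ] rim scene [0.5062 0.0818 0.186 ]
cone wrist [0.5367 0.1932 0.128 ] grip ends wrist [0.5881 0.1261 0.184 ] [0.6201 0.0861 0.184 ]
tray wrist [0.49116626 0.07360696] [ 0.0008 -0.0013 -0.0039 -0.0059 -0.0079  0.0008  0.001   0.0012  0.001
  0.001   0.0003  0.0165  0.0006  0.0009  0.0006  0.0003  0.0001 -0.0001
 -0.0001  0.0224  0.0206  0.0189  0.0174 -0.0017 -0.0057 -0.0074 -0.0088
 -0.0101 -0.012  -0.0129 -0.0162 -0.0105 -0.0106 -0.0088 -0.0059 -0.0036
 -0.0003  0.0023  0.0026  0.0022  0.0021  0.0023  0.0019  0.002   0.0016
  0.0018  0.0013]
```

Request:
{"name": "carry_out", "arguments": {
  "plan": [
    [[0, 0, 10, 0, 0, 0, 0], [0, 0, 15, 0, 0, 0, 0], [0, 0, 15, 0, 0, 0, 0], [0, 0, 12, 0, 0, 0, 0], [0, 0, 8, 0, 0, 0, 0], [0, 0, 5, 0, 0, 0, 0], [0, 0, 3, 0, 0, 0, 0], [0, 0, 2, 0, 0, 0, 0], [0, 0, 1, 0, 0, 0, 0], [0, 0, 0, 0, 0, 0, 0], [0, 0, 0, 0, 0, 0, 0]]
  ]
}}

```text
time_s: 10.47
ee_pos: [0.4652, 0.1015, 0.0878]
eef_rot: [3.141, -0.001, 0.799]
force: [-0.2, 0.0, -3.0]
grip_width: 0.0087
grip_force: 30.6
```

Request:
{"name": "carry_out", "arguments": {
  "plan": [
    [[0, 0, 1, 0, 0, 0, 0], [0, 0, 1, 0, 0, 0, 0], [0, 0, 0, 0, 0, 0, 0]]
  ]
}}

```text
time_s: 10.72
ee_pos: [0.4649, 0.1014, 0.0854]
eef_rot: [-3.142, 0.0, 0.799]
force: [0.4, -0.0, -3.2]
grip_width: 0.0089
grip_force: 30.6
```

Request:
{"name": "carry_out", "arguments": {
  "plan": [
    [[0, 0, 1, 0, 0, 0, 0], [0, 0, 1, 0, 0, 0, 0], [0, 0, 1, 0, 0, 0, 0], [0, 0, 1, 0, 0, 0, 0], [0, 0, 0, 0, 0, 0, 0], [0, 0, 0, 0, 0, 0, 0]]
  ]
}}

```text
time_s: 11.22
ee_pos: [0.465, 0.1014, 0.0814]
eef_rot: [3.141, -0.0, 0.799]
force: [0.7, 0.2, -3.2]
grip_width: 0.0084
grip_force: 30.6
```

Request:
{"name": "carry_out", "arguments": {
  "plan": [
    [[0, 0, 1, 0, 0, 0, 0], [0, 0, 0.5, 0, 0, 0, 0], [0, 0, 0, 0, 0, 0, 0]]
  ]
}}

```text
time_s: 11.47
ee_pos: [0.4651, 0.1017, 0.0802]
eef_rot: [3.142, -0.001, 0.799]
force: [-0.9, 2.7, 3.5]
grip_width: 0.0091
grip_force: 31.0
```

Request:
{"name": "carry_out", "arguments": {
  "plan": [
    [[0, 0, 0, 0, 0, 0, 12], [0, 0, 0, 0, 0, 0, 18], [0, 0, 0, 0, 0, 0, 26], [0, 0, 0, 0, 0, 0, 34], [0, 0, 0, 0, 0, 0, 34], [0, 0, 0, 0, 0, 0, 34], [0, 0, -6, 0, 0, 0, 34], [0, 0, -12, 0, 0, 0, 34], [0, 0, -20, 0, 0, 0, 34], [0, 0, -25, 0, 0, 0, 34], [0, 0, -25, 0, 0, 0, 34], [0, 0, -25, 0, 0, 0, 40], [0, 0, -25, 0, 0, 0, 50], [0, 0, -25, 0, 0, 0, 60], [0, 0, -25, 0, 0, 0, 60], [0, 0, -10, 0, 0, 0, 60], [0, 0, 0, 0, 0, 0, 60]]
  ]
}}

```text
time_s: 12.88
ee_pos: [0.4655, 0.1015, 0.2801]
eef_rot: [3.139, -0.003, 0.799]
force: [-0.5, -0.2, -0.2]
grip_width: 0.0597
grip_force: 0.0
```

```bash
python3 - <<'E'
from station import telemetry, optics
import cv2,numpy as np,pickle
o=telemetry.get_obs();print(o['time_s'],np.round(o['ee_pos'],4),np.round(o['eef_rot'],3),np.round(o['force'],2),o['grip_width'],np.round(o['qpos'],2))
c=optics.camera("wrist");pickle.dump(c,open("w5.pkl","wb"));cv2.imwrite("pics/w5.png",c["pixels"][:,:,::-1])
E
```

```text
12.8833 [0.4655 0.1015 0.2801] [ 3.139e+00 -3.000e-03  7.990e-01] [-0.46 -0.23 -0.15] 0.059680584726709555 [0.14 0.08 1.61 0.   1.45 0.91]
```

View pics/w5.png

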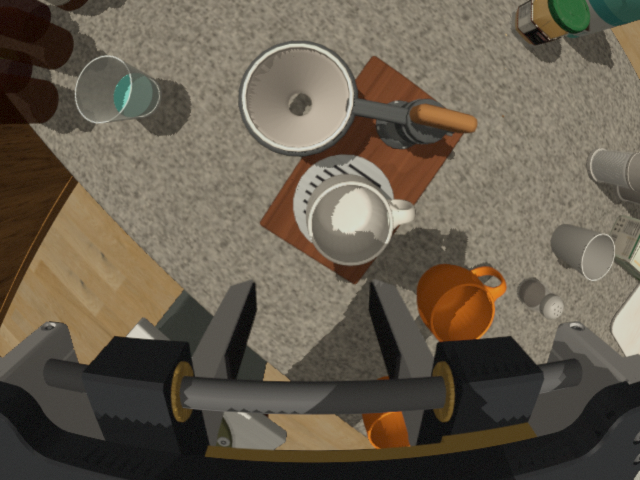

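The mug stands upright on the tray with its rim centred at about (350,221). The cone rim is at about (299,98) and the grip bar runs from about (415,113) to (475,125).

```bash
python3 - <<'E'
from h import *
import pickle
from scipy.optimize import least_squares
c=pickle.load(open("w5.pkl","rb"));im=np.ascontiguousarray(c['pixels'])
print("mug",wplane(c,350,221,.109),[wplane(c,*p,.109)[:2] for p in((308,221),(393,221),(350,178),(350,264))])
print("cone",wplane(c,299,98,.128))
s=cv2.cvtColor(im,cv2.COLOR_RGB2HSV).astype(int)
m=((s[...,1]<50)&(s[...,2]>150)).astype(np.uint8)
Q=[]
for x in range(300,390,3):
    ys=np.where(m[150:200,x])[0]
    if len(ys): Q.append((x,ys[0]+150))
for y in range(180,215,3):
    xs=np.where(m[y,285:330])[0]
    if len(xs): Q.append((xs[0]+285,y))
W=np.array([wplane(c,u,v,.016)[:2] for u,v in Q]);r=least_squares(lambda p:np.hypot(*(W-p).T)-.062,[.492,.074],loss='soft_l1',f_scale=.001)
print("tray",r.x,np.round(np.hypot(*(W-r.x).T)-.062,4))
x0,y0=400,90;b=s[90:140,400:490];m=((b[...,1]>120)&(b[...,0]<20)&(b[...,2]>110)).astype(np.uint8)
n,l,st,ce=cv2.connectedComponentsWithStats(m);k=1+st[1:,4].argmax();ct=max(cv2.findContours((l==k).astype(np.uint8),0,1)[0],key=cv2.contourArea)
rc=cv2.minAreaRect(ct);print(st[k],rc);print([wplane(c,q[0]+x0,q[1]+y0,.184)[:2] for q in cv2.boxPoints(rc)])
E
```

```text
mug [0.4929 0.0772 0.109 ] [array([0.4637, 0.1056]), array([0.5236, 0.0476]), array([0.5215, 0.1078]), array([0.4629, 0.0448])]
cone [0.539  0.1935 0.128 ]
tray [0.49190194 0.07190907] [ 0.0263  0.0241  0.0221  0.0029  0.0025  0.0003 -0.0017 -0.0045 -0.0074
 -0.0089 -0.0103 -0.0114 -0.0147 -0.0106 -0.0109 -0.0087 -0.0061 -0.0034
 -0.0016  0.0015  0.0013  0.0024  0.0016  0.001   0.0018  0.0008  0.0003
  0.0009  0.0004 -0.0002  0.0019  0.0022  0.0016  0.0014  0.0001  0.0003
  0.0007  0.0001 -0.0003 -0.0004 -0.0002 -0.0012]
[ 18  14  59  28 939] ((46.882354736328125, 26.97058868408203), (60.876441955566406, 16.492422103881836), 14.03624439239502)
[array([0.5895, 0.1184]), array([0.6004, 0.1253]), array([0.6307, 0.0855]), array([0.6193, 0.0784])]
```

Request:
{"name": "carry_out", "arguments": {
  "plan": [
    [[5, 5, 0, 0, 0, 0, 60], [14, 14, 0, 0, 0, -0.12, 60], [17, 17, 0, 0, 0, 0, 60], [17, 18, 0, 0, 0, 0, 60], [17, 18, 0, 0, 0, 0, 60], [14, 16, 0, 0, 0, 0, 60], [5, 5, 0, 0, 0, 0, 60], [0, 0, 0, 0, 0, -0.12, 60], [0, 0, 0, 0, 0, -0.12, 60], [0, 0, 0, 0, 0, -0.12, 60], [0, 0, 0, 0, 0, -0.12, 60], [0, 0, 0, 0, 0, -0.12, 60], [0, 0, 0, 0, 0, -0.12, 60], [0, 0, 0, 0, 0, -0.12, 60], [0, 0, 0, 0, 0, -0.12, 60], [0, 0, 0, 0, 0, -0.12, 60], [0, 0, 0, 0, 0, -0.12, 60], [0, 0, 0, 0, 0, -0.12, 60], [0, 0, 0, 0, 0, 0, 50]]
  ]
}}

```text
time_s: 14.52
ee_pos: [0.5926, 0.1125, 0.2767]
eef_rot: [-3.14, -0.001, 2.245]
force: [0.8, 0.4, -0.1]
grip_width: 0.0561
grip_force: 0.0
```

```bash
python3 - <<'E'
from station import telemetry, optics
import cv2,numpy as np,pickle
from h import *
o=telemetry.get_obs();print(o['time_s'],np.round(o['ee_pos'],4),np.round(o['eef_rot'],3),np.round(o['force'],2),np.round(o['moment'],3),o['grip_width'],np.round(o['qpos'],2))
c=optics.camera("wrist");pickle.dump(c,open("w6.pkl","wb"));im=np.ascontiguousarray(c['pixels']);cv2.imwrite("pics/w6.png",im[:,:,::-1])
s=cv2.cvtColor(im,cv2.COLOR_RGB2HSV).astype(int)
x0,y0,x1,y1=230,180,410,380
b=s[y0:y1,x0:x1];m=((b[...,1]>110)&(b[...,0]<20)&(b[...,2]>60)).astype(np.uint8)
n,l,st,ce=cv2.connectedComponentsWithStats(m);k=1+st[1:,4].argmax();ct=max(cv2.findContours((l==k).astype(np.uint8),0,1)[0],key=cv2.contourArea)
rc=cv2.minAreaRect(ct);print(st[k]+[x0,y0,0,0,0],rc);print([wplane(c,q[0]+x0,q[1]+y0,.184)[:2] for q in cv2.boxPoints(rc)])
E
```

```text
14.5167 [0.5926 0.1125 0.2767] [-3.140e+00 -1.000e-03  2.245e+00] [ 0.79  0.45 -0.1 ] [ 0.078 -0.13  -0.   ] 0.056069744426396534 [ 0.13  0.38  1.25 -0.    1.51 -0.55]
[ 242  180  143  120 7125] ((78.82576751708984, 40.797882080078125), (104.74578857421875, 129.16647338867188), 28.201629638671875)
[array([0.5466, 0.0686]), array([0.5309, 0.1666]), array([0.6068, 0.181 ]), array([0.6292, 0.0811])]
```

View pics/w6.png

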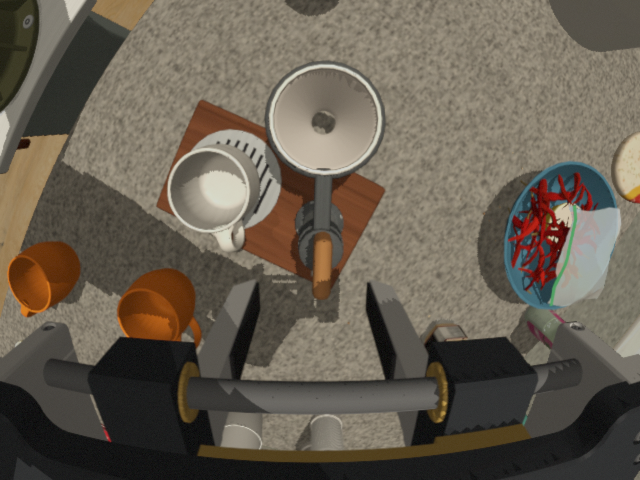

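The mug stands clear on the tray in this view. The dripper arm and grip bar lie along image column ~322, with the grip at rows 234–300.

```bash
python3 - <<'E'
from h import *
import pickle
c=pickle.load(open("w6.pkl","rb"));im=np.ascontiguousarray(c['pixels'])
s=cv2.cvtColor(im,cv2.COLOR_RGB2HSV).astype(int)[220:310,300:345]
m=((s[...,1]>120)&(s[...,0]<20)&(s[...,2]>110)).astype(np.uint8)
for y in range(8,85,6):
    xs=np.where(m[y])[0]
    if len(xs): print(y+220,xs[0]+300,xs[-1]+300,s[y,(xs[0]+xs[-1])//2],wplane(c,(xs[0]+xs[-1])/2+300,y+220,.184)[:2])
cone=wplane(c,325,119,.128)[:2];print("cone",cone,"mug",wplane(c,213,190,.109),"traywrist",wplane(c,234,178,.016))
K=c['intrinsics']
def wproj(P):
    q=R.from_euler('xyz',c['rotation']).inv().apply(np.array(P)-c['origin']);t=np.arctan2(np.hypot(q[0],q[1]),q[2]);n=q[:2]/np.hypot(q[0],q[1]);return np.round(K[0][0]*t*n+[K[0][2],K[1][2]],1)
for t in(.611,.1015),(.61,.104),(.609,.099):
    d=cone-np.array(t);print(t,np.linalg.norm(d),np.degrees(np.arctan2(d[1],d[0])));d/=np.linalg.norm(d)
    print([wproj([*(np.array(t)+k*.026*d),z]) for k,z in((1,.15),(1,.184),(-1,.184))])
E
```

```text
234 342 344 [ 11 164 118] [0.6042 0.1341]
240 318 344 [15 94 92] [0.6001 0.1247]
246 315 344 [ 15 159 154] [0.6022 0.1203]
252 315 344 [ 14 154 152] [0.6053 0.1166]
258 315 344 [ 14 159 151] [0.6083 0.1129]
264 315 342 [ 15 158 157] [0.6109 0.1086]
270 314 330 [ 15 153 177] [0.61   0.1016]
276 314 329 [ 15 153 178] [0.6129 0.0974]
282 314 320 [ 14 162 113] [0.6133 0.0913]
cone [0.5392 0.1958] mug [0.4959 0.0788 0.109 ] traywrist [0.496  0.0806 0.016 ]
(0.611, 0.1015) 0.11852312010742881 127.28563765270378
[array([322.9, 228. ]), array([323.9, 238.7]), array([321.9, 301. ])]
(0.61, 0.104) 0.11593049641919075 127.64091231798477
[array([323.6, 225. ]), array([324.8, 235.4]), array([323.1, 298.1])]
(0.609, 0.099) 0.11934102396074871 125.79440760094376
[array([320. , 228.8]), array([320.7, 239.6]), array([317.2, 301.7])]
```

Request:
{"name": "carry_out", "arguments": {
  "plan": [
    [[-10, 4, 0, 0, 0, 0.02, 40], [-10, 4, 0, 0, 0, 0, 40], [0, 0, 10, 0, 0, 0, 40], [0, 0, 18, 0, 0, 0, 40], [0, 0, 18, 0, 0, 0, 40], [0, 0, 18, 0, 0, 0, 40], [0, 0, 16, 0, 0, 0, 40], [0, 0, 14, 0, 0, 0, 40], [0, 0, 12, 0, 0, 0, 40], [0, 0, 10, 0, 0, 0, 40], [0, 0, 6, 0, 0, 0, 40], [0, 0, 3, 0, 0, 0, 40], [0, 0, 0, 0, 0, 0, 40]]
  ]
}}

```text
time_s: 15.65
ee_pos: [0.6115, 0.1016, 0.1525]
eef_rot: [-3.141, -0.0, 2.218]
force: [-0.1, -0.0, 0.1]
grip_width: 0.0404
grip_force: 0.0
```

Request:
{"name": "carry_out", "arguments": {
  "plan": [
    [[0, 0, 0, 0, 0, 0, 32], [0, 0, 0, 0, 0, 0, 25], [0, 0, 0, 0, 0, 0, 18], [0, 0, 0, 0, 0, 0, 14], [0, 0, 0, 0, 0, 0, 10], [0, 0, 0, 0, 0, 0, 5], [0, 0, 0, 0, 0, 0, 5], [0, 0, 0, 0, 0, 0, 5]]
  ],
  "squeeze": 40
}}

```text
time_s: 16.32
ee_pos: [0.6117, 0.1015, 0.1533]
eef_rot: [3.142, 0.0, 2.219]
force: [-1.9, -1.3, 5.2]
grip_width: 0.0146
grip_force: 40.0
```

```bash
cat > st.py <<'E'
from station import telemetry
import numpy as np
o=telemetry.get_obs();print(round(o['time_s'],2),*[np.round(o[k],4) for k in('ee_pos','eef_rot','force','moment')],round(o['grip_width'],4),np.round(o['qpos'][5],3))
E
python3 st.py
```

```text
16.32 [0.6117 0.1015 0.1533] [3.1416e+00 3.0000e-04 2.2187e+00] [-1.9095 -1.2937  5.1823] [-0.5314  0.6148 -0.0966] 0.0146 -0.542
```

Request:
{"name": "carry_out", "arguments": {
  "plan": [
    [[0, 0, -3, 0, 0, 0, 5], [0, 0, -6, 0, 0, 0, 5], [0, 0, -8, 0, 0, 0, 5], [0, 0, -8, 0, 0, 0, 5], [0, 0, -8, 0, 0, 0, 5], [0, 0, -8, 0, 0, 0, 5], [0, 0, -8, 0, 0, 0, 5], [0, 0, -8, 0, 0, 0, 5], [0, 0, -7, 0, 0, 0, 5], [0, 0, -5, 0, 0, 0, 5], [0, 0, -3, 0, 0, 0, 5], [0, 0, -2, 0, 0, 0, 5], [0, 0, 0, 0, 0, 0, 5], [0, 0, 0, 0, 0, 0, 5]]
  ]
}}

```text
time_s: 17.48
ee_pos: [0.6117, 0.1016, 0.2274]
eef_rot: [3.141, 0.0, 2.219]
force: [-2.9, -4.2, -4.2]
grip_width: 0.0143
grip_force: 40.0
```

Request:
{"name": "carry_out", "arguments": {
  "plan": [
    [[0, 0, -1, 0, 0, 0, 5], [0, 0, -1, 0, 0, 0, 5], [0, 0, -1, 0, 0, 0, 5], [0, 0, 0, 0, 0, 0, 5], [0, 0, 0, 0, 0, 0, 5]]
  ]
}}

```text
time_s: 17.9
ee_pos: [0.6117, 0.1016, 0.23]
eef_rot: [-3.142, 0.0, 2.219]
force: [-2.8, -2.5, -6.0]
grip_width: 0.0149
grip_force: 40.0
```

Request:
{"name": "carry_out", "arguments": {
  "plan": [
    [[0, 0, -1, 0, 0, 0, 5], [0, 0, -1, 0, 0, 0, 5], [0, 0, 0, 0, 0, 0, 5]]
  ]
}}

```text
time_s: 18.15
ee_pos: [0.6117, 0.1016, 0.2322]
eef_rot: [3.141, 0.0, 2.219]
force: [-2.4, -2.7, -4.4]
grip_width: 0.0146
grip_force: 40.0
```

```bash
python3 st.py
```

```text
18.15 [0.6117 0.1016 0.2322] [3.1415 0.     2.2188] [-2.4425 -2.6964 -4.4442] [-0.7772  0.6634 -0.0285] 0.0146 -0.542
```

Request:
{"name": "carry_out", "arguments": {
  "plan": [
    [[0, 0, -1, 0, 0, 0, 5], [0, 0, 0, 0, 0, 0, 5], [0, 0, 0, 0, 0, 0, 5]]
  ]
}}

```text
time_s: 18.4
ee_pos: [0.6117, 0.1016, 0.2332]
eef_rot: [3.141, 0.0, 2.219]
force: [-2.6, -2.5, -5.6]
grip_width: 0.0149
grip_force: 40.0
```

Request:
{"name": "carry_out", "arguments": {
  "plan": [
    [[0, 0, -1, 0, 0, 0, 5], [0, 0, 0, 0, 0, 0, 5], [0, 0, 0, 0, 0, 0, 5]]
  ]
}}

```text
time_s: 18.65
ee_pos: [0.6116, 0.1016, 0.2336]
eef_rot: [-3.141, -0.0, 2.219]
force: [-2.2, -2.3, -10.9]
grip_width: 0.015
grip_force: 40.0
```

Request:
{"name": "carry_out", "arguments": {
  "plan": [
    [[0, 0, 0.5, 0, 0, -0.03, 5], [0, 0, 0, 0, 0, -0.06, 5], [0, 0, 0, 0, 0, -0.06, 5], [0, 0, 0, 0, 0, -0.06, 5], [0, 0, 0, 0, 0, -0.06, 5], [0, 0, 0, 0, 0, -0.05, 5], [0, 0, 0, 0, 0, -0.03, 5], [0, 0, 0, 0, 0, 0, 5]]
  ]
}}

```text
time_s: 19.32
ee_pos: [0.6116, 0.1015, 0.2335]
eef_rot: [-3.141, -0.0, 2.57]
force: [-4.0, -3.5, -7.3]
grip_width: 0.0148
grip_force: 40.0
```

```bash
python3 st.py
```

```text
19.32 [0.6116 0.1015 0.2335] [-3.1413e+00 -1.0000e-04  2.5702e+00] [-4.0097 -3.5175 -7.2689] [-0.9726  0.7057  0.0808] 0.0148 -0.894
```

Request:
{"name": "carry_out", "arguments": {
  "plan": [
    [[0, 0, 0, 0, 0, -0.03, 5], [0, 0, 0, 0, 0, -0.06, 5], [0, 0, 0, 0, 0, -0.06, 5], [0, 0, 0, 0, 0, -0.06, 5], [0, 0, 0, 0, 0, -0.06, 5], [0, 0, 0, 0, 0, -0.06, 5], [0, 0, 0, 0, 0, -0.06, 5], [0, 0, 0, 0, 0, -0.04, 5], [0, 0, 0, 0, 0, -0.02, 5], [0, 0, 0, 0, 0, 0, 5]]
  ]
}}

```text
time_s: 20.15
ee_pos: [0.6116, 0.1013, 0.2335]
eef_rot: [-3.141, -0.0, 3.019]
force: [-3.6, -4.6, -7.2]
grip_width: 0.0146
grip_force: 40.0
```

```bash
python3 st.py
```

```text
20.15 [0.6116 0.1013 0.2335] [-3.1411e+00 -2.0000e-04  3.0188e+00] [-3.5967 -4.5841 -7.1849] [-1.1481  0.8241  0.0268] 0.0146 -1.343
```

Request:
{"name": "carry_out", "arguments": {
  "plan": [
    [[0, 0, 0, 0, 0, -0.025, 5], [0, 0, 0, 0, 0, -0.025, 5], [0, 0, 0, 0, 0, 0, 5]]
  ]
}}

```text
time_s: 20.4
ee_pos: [0.6116, 0.1013, 0.2335]
eef_rot: [-3.141, -0.0, 3.069]
force: [-3.6, -5.1, -7.1]
grip_width: 0.0149
grip_force: 40.0
```

```bash
python3 st.py
```

```text
20.4 [0.6116 0.1013 0.2335] [-3.141e+00 -2.000e-04  3.069e+00] [-3.6022 -5.1435 -7.115 ] [-1.1782  0.807  -0.0163] 0.0149 -1.393
```

Request:
{"name": "carry_out", "arguments": {
  "plan": [
    [[0, 0, 0, 0, 0, -0.025, 5], [0, 0, 0, 0, 0, -0.025, 5], [0, 0, 0, 0, 0, 0, 5]]
  ]
}}

```text
time_s: 20.65
ee_pos: [0.6116, 0.1013, 0.2335]
eef_rot: [-3.141, -0.0, 3.119]
force: [-3.6, -4.5, -6.5]
grip_width: 0.0147
grip_force: 40.0
```

```bash
python3 st.py
```

```text
20.65 [0.6116 0.1013 0.2335] [-3.1410e+00 -3.0000e-04  3.1189e+00] [-3.6478 -4.483  -6.4608] [-1.1888  0.8959  0.0475] 0.0147 -1.443
```

Turned 0.90 rad so far. From here I take one small step at a time.

Request:
{"name": "carry_out", "arguments": {
  "plan": [
    [[0, 0, 0, 0, 0, -0.025, 5], [0, 0, 0, 0, 0, -0.025, 5], [0, 0, 0, 0, 0, 0, 5]]
  ]
}}

```text
time_s: 20.9
ee_pos: [0.6116, 0.1013, 0.2335]
eef_rot: [-3.141, -0.0, -3.114]
force: [-4.7, -4.7, -7.3]
grip_width: 0.0146
grip_force: 40.0
```

```bash
python3 st.py
```

```text
20.9 [0.6116 0.1013 0.2335] [-3.1409e+00 -3.0000e-04 -3.1142e+00] [-4.6822 -4.7165 -7.2794] [-1.2459  0.8392  0.0838] 0.0146 -1.493
```

Request:
{"name": "carry_out", "arguments": {
  "plan": [
    [[0, 0, 0, 0, 0, -0.025, 5], [0, 0, 0, 0, 0, -0.025, 5], [0, 0, 0, 0, 0, 0, 5]]
  ]
}}

```text
time_s: 21.15
ee_pos: [0.6116, 0.1012, 0.2335]
eef_rot: [-3.141, -0.0, -3.064]
force: [-3.2, -4.4, -7.7]
grip_width: 0.0149
grip_force: 40.0
```

```bash
python3 st.py
```

```text
21.15 [0.6116 0.1012 0.2335] [-3.1410e+00 -3.0000e-04 -3.0643e+00] [-3.246  -4.3959 -7.6787] [-1.2562  0.8103  0.1189] 0.0149 -1.543
```

Request:
{"name": "carry_out", "arguments": {
  "plan": [
    [[0, 0, 0, 0, 0, -0.02, 5], [0, 0, 0, 0, 0, -0.02, 5], [0, 0, 0, 0, 0, 0, 5]]
  ]
}}

```text
time_s: 21.4
ee_pos: [0.6116, 0.1012, 0.2335]
eef_rot: [-3.141, -0.0, -3.025]
force: [-2.6, -4.8, -7.6]
grip_width: 0.0146
grip_force: 40.0
```

```bash
python3 st.py
```

```text
21.4 [0.6116 0.1012 0.2335] [-3.1409e+00 -4.0000e-04 -3.0246e+00] [-2.5602 -4.8313 -7.6104] [-1.2299  0.7833  0.0361] 0.0146 -1.582
```

Request:
{"name": "carry_out", "arguments": {
  "plan": [
    [[0, 0, 0, 0, 0, -0.02, 5], [0, 0, 0, 0, 0, -0.02, 5], [0, 0, 0, 0, 0, 0, 5]]
  ]
}}

```text
time_s: 21.65
ee_pos: [0.6116, 0.1012, 0.2335]
eef_rot: [-3.141, -0.0, -2.985]
force: [-3.2, -5.5, -8.1]
grip_width: 0.0152
grip_force: 40.0
```

```bash
python3 st.py
```

```text
21.65 [0.6116 0.1012 0.2335] [-3.1409e+00 -4.0000e-04 -2.9846e+00] [-3.2079 -5.5062 -8.0641] [-1.3776  0.7901  0.079 ] 0.0152 -1.622
```

Request:
{"name": "carry_out", "arguments": {
  "plan": [
    [[0, 0, 0, 0, 0, -0.02, 5], [0, 0, 0, 0, 0, -0.02, 5], [0, 0, 0, 0, 0, 0, 5]]
  ]
}}

```text
time_s: 21.9
ee_pos: [0.6116, 0.1012, 0.2335]
eef_rot: [-3.141, -0.0, -2.945]
force: [-3.2, -4.6, -6.8]
grip_width: 0.0146
grip_force: 40.0
```

```bash
python3 st.py
```

```text
21.9 [0.6116 0.1012 0.2335] [-3.1409e+00 -4.0000e-04 -2.9446e+00] [-3.2409 -4.5861 -6.7879] [-1.3753  0.8202  0.0413] 0.0146 -1.662
```

Request:
{"name": "carry_out", "arguments": {
  "plan": [
    [[0, 0, 0, 0, 0, -0.02, 5], [0, 0, 0, 0, 0, -0.02, 5], [0, 0, 0, 0, 0, 0, 5]]
  ]
}}

```text
time_s: 22.15
ee_pos: [0.6116, 0.1012, 0.2335]
eef_rot: [-3.141, -0.0, -2.905]
force: [-2.8, -4.8, -7.8]
grip_width: 0.015
grip_force: 40.0
```

```bash
python3 st.py
```

```text
22.15 [0.6116 0.1012 0.2335] [-3.1409e+00 -5.0000e-04 -2.9047e+00] [-2.8407 -4.7938 -7.8112] [-1.3662  0.8216 -0.0067] 0.015 -1.702
```

Request:
{"name": "carry_out", "arguments": {
  "plan": [
    [[0, 0, 0, 0, 0, -0.02, 5], [0, 0, 0, 0, 0, -0.02, 5], [0, 0, 0, 0, 0, 0, 5]]
  ]
}}

```text
time_s: 22.4
ee_pos: [0.6115, 0.1011, 0.2335]
eef_rot: [-3.141, -0.001, -2.865]
force: [-3.7, -4.9, -7.0]
grip_width: 0.0149
grip_force: 40.0
```

```bash
python3 st.py
```

```text
22.4 [0.6115 0.1011 0.2335] [-3.1409e+00 -6.0000e-04 -2.8648e+00] [-3.6529 -4.9093 -7.0168] [-1.3502  0.9352 -0.0673] 0.0149 -1.742
```

Request:
{"name": "carry_out", "arguments": {
  "plan": [
    [[0, 0, 0, 0, 0, -0.015, 5], [0, 0, 0, 0, 0, -0.015, 5], [0, 0, 0, 0, 0, 0, 5]]
  ]
}}

```text
time_s: 22.65
ee_pos: [0.6115, 0.1011, 0.2335]
eef_rot: [-3.141, -0.001, -2.835]
force: [-4.7, -4.5, -7.0]
grip_width: 0.0145
grip_force: 40.0
```

```bash
python3 st.py
```

```text
22.65 [0.6115 0.1011 0.2335] [-3.1410e+00 -7.0000e-04 -2.8352e+00] [-4.6861 -4.4851 -7.0384] [-1.3483  0.9505 -0.1566] 0.0145 -1.772
```

Request:
{"name": "carry_out", "arguments": {
  "plan": [
    [[0, 0, 0, 0, 0, -0.015, 5], [0, 0, 0, 0, 0, -0.015, 5], [0, 0, 0, 0, 0, 0, 5]]
  ]
}}

```text
time_s: 22.9
ee_pos: [0.6115, 0.1011, 0.2335]
eef_rot: [-3.141, -0.001, -2.806]
force: [-5.0, -5.6, -7.7]
grip_width: 0.0145
grip_force: 40.1
```

```bash
python3 st.py
```

```text
22.9 [0.6115 0.1011 0.2335] [-3.1411e+00 -8.0000e-04 -2.8055e+00] [-5.0385 -5.571  -7.7381] [-1.3142  1.077  -0.3818] 0.0145 -1.802
```

Request:
{"name": "carry_out", "arguments": {
  "plan": [
    [[0, 0, 0, 0, 0, 0.025, 5], [0, 0, 0, 0, 0, 0.025, 5], [0, 0, 0, 0, 0, 0.02, 5], [0, 0, 1, 0, 0, 0, 5], [0, 0, 1, 0, 0, 0, 5], [0, 0, 0.5, 0, 0, 0, 5], [0, 0, 0, 0, 0, 0, 5]]
  ]
}}

```text
time_s: 23.48
ee_pos: [0.6116, 0.1012, 0.2314]
eef_rot: [-3.141, -0.0, -2.876]
force: [-4.7, -5.4, -5.8]
grip_width: 0.0147
grip_force: 40.0
```

```bash
python3 st.py
```

```text
23.48 [0.6116 0.1012 0.2314] [-3.1408 -0.     -2.876 ] [-4.6688 -5.4188 -5.7947] [-1.3405  1.056  -0.1362] 0.0147 -1.731
```

Request:
{"name": "carry_out", "arguments": {
  "plan": [
    [[0, 0, 0.5, 0, 0, 0, 5], [0, 0, 0.5, 0, 0, 0, 5], [0, 0, 0, 0, 0, 0, 5]]
  ]
}}

```text
time_s: 23.73
ee_pos: [0.6116, 0.1012, 0.2304]
eef_rot: [-3.141, -0.0, -2.876]
force: [-4.0, -5.3, -3.9]
grip_width: 0.0147
grip_force: 40.0
```

```bash
python3 st.py
```

```text
23.73 [0.6116 0.1012 0.2304] [-3.1409 -0.     -2.8761] [-4.0257 -5.2942 -3.8817] [-1.3553  0.9941 -0.0857] 0.0147 -1.731
```

Request:
{"name": "carry_out", "arguments": {
  "plan": [
    [[0, 0, 0.5, 0, 0, 0, 5], [0, 0, 0.5, 0, 0, 0, 5], [0, 0, 0, 0, 0, 0, 5]]
  ]
}}

```text
time_s: 23.98
ee_pos: [0.6118, 0.1012, 0.23]
eef_rot: [-3.141, 0.001, -2.876]
force: [-5.0, -5.2, -2.2]
grip_width: 0.0149
grip_force: 40.0
```

```bash
python3 st.py
```

```text
23.98 [0.6118 0.1012 0.23  ] [-3.1407e+00  9.0000e-04 -2.8760e+00] [-5.038  -5.2409 -2.2255] [-1.2757  1.2076 -0.1359] 0.0149 -1.731
```

Request:
{"name": "carry_out", "arguments": {
  "plan": [
    [[0, 0, 0.5, 0, 0, 0, 5], [0, 0, 0, 0, 0, 0, 5], [0, 0, 0, 0, 0, 0, 5]]
  ]
}}

```text
time_s: 24.23
ee_pos: [0.6119, 0.1012, 0.2299]
eef_rot: [-3.141, 0.001, -2.876]
force: [-5.1, -4.3, 0.8]
grip_width: 0.015
grip_force: 40.0
```

```bash
python3 st.py
```

```text
24.23 [0.6119 0.1012 0.2299] [-3.1407e+00  1.5000e-03 -2.8760e+00] [-5.1412 -4.2774  0.778 ] [-1.3356  1.2462 -0.0962] 0.015 -1.731
```

The column now carries its own weight: Fz rises from −7.7 N through 0 to +0.8 N at 3 mm below the stop. It is locked, so I'll release gently.

Request:
{"name": "carry_out", "arguments": {
  "plan": [
    [[0, 0, 0, 0, 0, 0, 16], [0, 0, 0, 0, 0, 0, 18], [0, 0, 0, 0, 0, 0, 22], [0, 0, 0, 0, 0, 0, 30], [0, 0, 0, 0, 0, 0, 38], [0, 0, 0, 0, 0, 0, 40], [0, 0, -5, 0, 0, 0, 40], [0, 0, -10, 0, 0, 0, 40], [0, 0, -15, 0, 0, 0, 40], [0, 0, -15, 0, 0, 0, 40], [0, 0, -15, 0, 0, 0, 40], [0, 0, -15, 0, 0, 0, 40], [0, 0, -15, 0, 0, 0, 40], [0, 0, -10, 0, 0, 0, 40], [0, 0, 0, 0, 0, 0, 40]]
  ]
}}

```text
time_s: 25.48
ee_pos: [0.6121, 0.1016, 0.3314]
eef_rot: [-3.141, 0.004, -2.874]
force: [-0.1, 0.7, 0.0]
grip_width: 0.0402
grip_force: 0.0
```

```bash
python3 st.py; python3 - <<'E'
from station import optics
import cv2,numpy as np
P={n:optics.camera(n) for n in("wrist","scene","side")}
im=np.zeros((600,800,3),np.uint8)
im[:300,:400]=cv2.resize(P["wrist"]["pixels"],(400,300))
im[:300,400:]=cv2.resize(P["side"]["pixels"][140:290,220:420],(400,300))
im[300:,:400]=cv2.resize(P["scene"]["pixels"][150:300,220:420],(400,300))
im[300:,400:]=cv2.resize(P["side"]["pixels"],(400,300))
cv2.imwrite("pics/m7.png",im[:,:,::-1])
E
```

```text
25.48 [0.6121 0.1016 0.3314] [-3.141   0.004  -2.8744] [-0.1373  0.654   0.019 ] [ 0.0485 -0.1282 -0.0261] 0.0402 -1.732
```

View pics/m7.png

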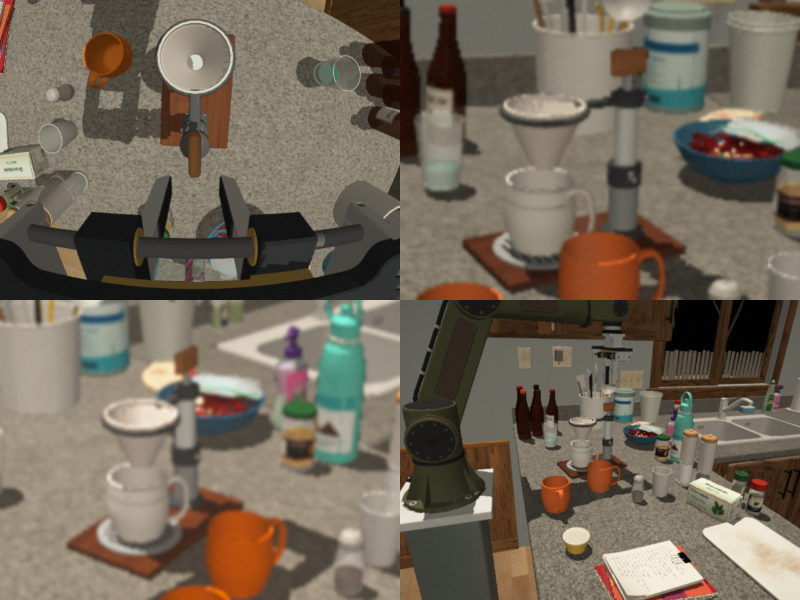

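The dripper stays up by itself, with its cone (side panel, about (545,110)) centred over the mug on the tray (about (542,215)). The other objects look unmoved and the arm is clear.

```bash
python3 -c "
from station import ctrl
print(ctrl.hand_in())"
```

```text
the job is handed in; nothing more can be done
None
```

The job is handed in: the mug stands upright on the middle of the drip tray, and the dripper is raised, locked over it and staying up by itself, with the other things left where they stood.

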